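# Press the border home and hold the puzzle board's bar back

## Robot

A 6-joint arm with a two-finger parallel gripper is mounted at the origin on the work surface. World frame = base frame: x ahead of the robot, y to its left, z up, the work surface at z = 0. Lengths are in m, angles in degrees, forces in N, time in s.
With the tool pointing down it reaches from about 0.375 to 0.9 m from the base axis. Payload 3.1 kg.
Tool frame: the origin (TCP) lies midway between the tips of the shut fingers; the grasp point (between the pads) lies 19 mm behind it; z points along the fingers, y is the line along which they close (so a half turn about z gives the same grasp; the last joint's range is limited). The gripper opens to 87 mm and grips with 3 to 60 N. Pads are 19 mm wide; open, the fingers measure 117 mm over their backs; the gripper's body (75 mm by 190 mm) begins 51 mm behind the grasp point.
Start: joints at [55.72, 30.224, 82.088, -0, 67.689, -10.227], TCP at [0.255, 0.571, 0.191] pointing down, gripper open.
Joint ranges: [-176.69, 176.69], [-43.24, 126.21], [12.49, 139.97], [-82, 262], [0, 151.66], [-163.58, 163.58]. Speed limits (degrees/s): [159.86, 159.86, 180, 180, 180, 180].

## Interface

Orientations are given as a 3x3 rotation matrix whose columns are the frame's x, y, z axes.
In Python, from rig import bot gives the robot as it stands.
- The arm moves only by the shell command python3 steer.py, which reads ROWS from standard input. ROWS is 1 to 20 rows, parted by semicolons, with the numbers parted by spaces; each row has 7 numbers: dx, dy, dz in parts of the range, where 1.0 means 0.8 m, then a rotation vector rx, ry, rz in parts of the range, where 1.0 means 90 degrees, then the opening from 0.0 (shut) to 1.0 (fully open); each row is the pose to reach, as a shift and turn from the pose commanded when the command began, along the tool's axes at that moment; what a row does not reach only later rows make up. A row lasts 1/10 s, in which the tool goes at most 0.05 m and 8.59 degrees, less where a joint would pass 70% of its speed; a pose out of reach is approached as far as the arm can. The fingers move at their own pace and stop on an object; the grip force is fixed at half the most. Time passes only in rows, so rows that do not move let the fingers close. It prints the time, the measured TCP pose, the force, the opening and the grip force at its end. Input that does not fit is refused with a message, and nothing moves.
- bot.read_state(): the state, without advancing time (a new reading comes with each control period).
- bot.capture(name): name is "scene" or "top" or "wrist"; returns a dict with "color" (384x512x3 uint8, red, green, blue), "K" (3x3 intrinsics, pixels), "view" (4x4, takes a point from world to camera coordinates); the wrist camera has in their place "mount" (4x4, takes a point from camera to tool coordinates, whose origin is the TCP and whose axes are the flange's). Camera axes: x right, y up, looking along -z (the intrinsics and any distortion apply to the point x, -y, -z); pixel columns grow to the right and rows downward; lengths in m; the calibration is good to about 2 mm. A picture is of the moment at which its call begins: read the wrist's pose just before it. There is no depth.
- bot.hand_in(): hands the job in; it is judged then, once.
The state is a dict: "time_s": time; "joint_positions": joint angles; "qvel": joint speeds; "tau": joint torques, N m; "position": TCP position; "tcp_rot": TCP orientation; "force": force on the tool from outside, world axes, zero at the start; "moment": the same for the moment, N m; "opening": opening from 0.0 (shut) to 1.0 (fully open); "grasp_force": force on a finger pad.
Only numpy, scipy, OpenCV 4.12 (cv2) and the standard library are available. Lean on these libraries where they do the work, as an engineer would, in place of code of your own. Each camera call takes 0.05 s, during which the arm holds its last target. There are 200 camera calls.

## Task

On the wooden jigsaw board, two pieces of the border strip along the back fence still stand proud: first, with the bar still closed, press both down until they are flush with their neighbours. Then take the spring-loaded wooden bar by its upright knob, pull it away from the strip until the steel pointer on its end lines up with the small steel marker on the rail, and finish while still holding it there in the gripper so that the next row can be laid in; do not let go. Leave the loose pieces, the mug and the bottle where they are.

Things in the scene. Friction and masses are not known exactly. Their poses are not given: they have to be found in the camera images.
- board: fixed plywood board 280 (x) x 370 (y) x 12 mm, origin under its centre on the table, x from the bar to the back fence. Tops above the table: fence (x 115 to 140 mm) 30 mm, side rails along x (y +-158 to +-184 mm) 28 mm. Along the fence a strip of five pieces, centres x = 87 mm, y = -100, -50, 0, 50, 100 mm; three are flush, tops 24 mm above the table
- raised_a_top (a point): one of the two pieces of the border strip that stand proud of their neighbours: chunky wooden jigsaw piece with grey face, 48 x 48 mm, 12 mm thick, with a round tab reaching 12 mm into the next place. This point is the centre of its top face; z up. It may be in any of the five places of the strip (50 mm apart)
- raised_b_top (a point): one of the two pieces of the border strip that stand proud of their neighbours: chunky wooden jigsaw piece with grey face, 48 x 48 mm, 12 mm thick, with a round tab reaching 12 mm into the next place. This point is the centre of its top face; z up. It may be in any of the five places of the strip (50 mm apart)
- raised_a (a joint): height in m by which this piece stands proud of its neighbours: starts between 0.009 and 0.0115, 0 = flush and fully down (hard stop, top face 24 mm above the table). It slides straight down with a steady friction of about 5 N and stays where it is left
- raised_b (a joint): height in m by which this piece stands proud of its neighbours: starts between 0.009 and 0.0115, 0 = flush and fully down (hard stop, top face 24 mm above the table). It slides straight down with a steady friction of about 5 N and stays where it is left
- bar (a joint): how far (m) the spring bar is pulled from the strip along the board's -x: 0 = closed, its start; hard stop 0.065. A hidden spring pulls it back: about 4 N at 0, 8 N at 0.05. Wooden bar across the board between the rails, 24 mm (x) x 300 mm (y), top 30 mm above the table
- knob (a point): point on the axis of the bar's upright knob, a plain wooden dowel 24 mm in diameter, standing in the middle of the bar from 30 to 75 mm above the table; this point is 57 mm above the table. Moves with the bar; axes as the board's
- pointer (a point): tip of the bar's pointer: flat steel strip 6 mm wide (x), lying across the -y end of the bar and reaching over the inner edge of the -y rail, 33 mm above the table; the point lies on its centre line. Moves with the bar; axes as the board's
- marker: the mark: fixed steel clip on the board's -y rail, 8 mm (x) x 14 mm (y), 20 mm high; origin at the centre of its underside, axes as the board's. It sits 28 to 50 mm towards the board's -x from the closed bar's pointer; lined up means pointer and clip have the same x in the board's frame
- loose_a: bystander: loose grey-faced wooden jigsaw piece, 48 x 48 x 12 mm with a round tab on its +y side; origin under its centre; starts lying on the front part of the board
- loose_b: bystander: loose grey-faced wooden jigsaw piece, 48 x 48 x 12 mm with a round tab on its +y side; origin under its centre; starts lying on the front part of the board
- loose_c: bystander: loose grey-faced wooden jigsaw piece, 48 x 48 x 12 mm with a round tab on its +y side; origin under its centre; starts on the table beside the board
- loose_d: bystander: loose grey-faced wooden jigsaw piece, 48 x 48 x 12 mm with a round tab on its +y side; origin under its centre; starts on the table beside the board
- mug: bystander: white mug, 80 mm across, 90 mm high, on the table; origin under its centre
- glue: bystander: white bottle, 52 mm across, 150 mm high, on the table; origin under its centre

How it is judged:
By the outcome, as a careful person would: the job done as asked, in the order asked, and still so for the second after the job is handed in, while the arm keeps its last pose, push and grip.
It also fails if it takes over 53 s, if anything falls off the work surface, if the arm or the gripper's body presses on something with over 40 N, if the wrist force passes 120 N, or if a joint passes its speed limit or range.

## Working session

There is one attempt and no reset: what is moved stays moved. The work goes in short steps, Python scripts to look and compute and a shell command to move; the robot and the scene stay as the last step left them, time stands still between calls to the robot, and variables do not carry over. Pictures are saved under pics/ and viewed, at most 10 in all, crops included, and the job is handed in when it is done.

```bash
mkdir -p pics; ls; python3 - <<'E'
from rig import bot
import cv2,numpy as np
s=bot.read_state();print(s)
for n in("scene","top","wrist"):
    c=bot.capture(n);cv2.imwrite(f"pics/{n}0.png",c["color"][...,::-1]);print(n,c["K"].tolist(),np.round(c.get("view",c.get("mount")),4).tolist(),[k for k in c])
E
```

```text
pics
rig.py
steer.py
{'time_s': 0.0, 'joint_positions': array([ 5.57196735e+01,  3.02786178e+01,  8.21576898e+01,  4.14929641e-04,
        6.76878125e+01, -1.02274763e+01]), 'qvel': array([-0.04562889, -0.13143792,  0.00911828, -0.03135617, -0.08944626,
       -0.0454106 ]), 'tau': array([-2.34697491e-04, -4.40036452e+01, -1.76596516e+01,  6.32374990e-02,
        5.81848703e-02, -1.45330782e-04]), 'position': array([0.25424916, 0.57006763, 0.1901682 ]), 'tcp_rot': array([[-9.13168528e-01,  4.07580345e-01, -1.22568946e-03],
       [ 4.07582000e-01,  9.13166865e-01, -1.78622468e-03],
       [ 3.91228935e-04, -2.13069312e-03, -9.99997654e-01]]), 'force': array([ 0.99741202, -0.13605362, -0.13716542]), 'moment': array([-0.00724958,  0.04350914, -0.0247126 ]), 'grasp_force': 0.0, 'opening': 0.9984113474408675}
scene [[352.1086638895269, 0.0, 258.02970342162035], [0.0, 352.1086638895269, 192.223821032331], [0.0, 0.0, 1.0]] [[0.1032, 0.9946, 0.0124, -0.0413], [-0.7308, 0.0674, 0.6793, 0.3549], [0.6748, -0.0792, 0.7338, -1.4143], [0.0, 0.0, 0.0, 1.0]] ['color', 'K', 'view']
top [[362.23864699803545, 0.0, 251.53094122419535], [0.0, 362.23864699803545, 192.60566984358542], [0.0, 0.0, 1.0]] [[0.0046, -1.0, -0.0014, 0.005], [0.995, 0.0044, 0.0999, -0.55], [-0.0999, -0.0019, 0.995, -1.083], [0.0, 0.0, 0.0, 1.0]] ['color', 'K', 'view']
wrist [[287.58788321859066, 0.0, 249.11716083092207], [0.0, 287.58788321859066, 190.6067336893544], [0.0, 0.0, 1.0]] [[-0.0007, 0.9629, 0.2698, 0.0738], [1.0, 0.0008, -0.0004, -0.0011], [-0.0006, 0.2698, -0.9629, -0.1936], [0.0, 0.0, 0.0, 1.0]] ['color', 'K', 'mount']
```

```bash
python3 - <<'E'
import cv2
for n in("scene","top"):
    i=cv2.imread(f"pics/{n}0.png");cv2.imwrite(f"pics/{n}0b.png",cv2.resize(i,(800,600),interpolation=cv2.INTER_CUBIC))
E
```

```text
(no output)
```

View pics/top0b.png

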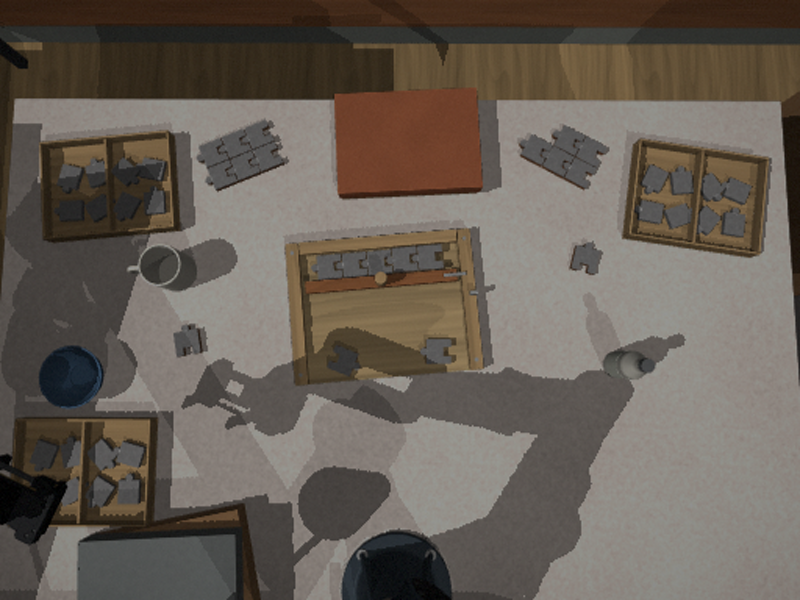

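View pics/scene0b.png

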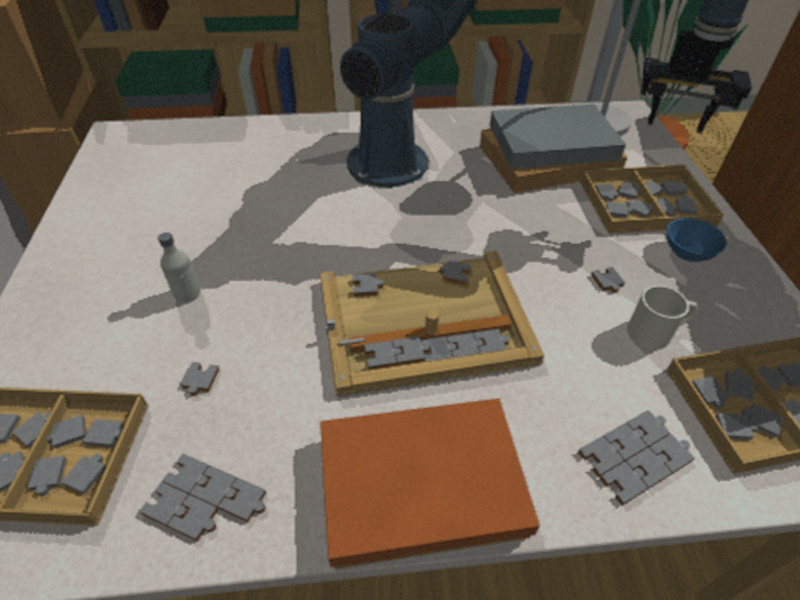

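The top view shows the board's outer corners (800-px scale) at about (287,243), (470,229), (483,367) and (297,384). The knob is at (380,277), the pointer at (455,275) and the marker at (483,290). In the scene view the knob is at (432,320), the pointer at (350,342) and the marker at (330,325). I'll turn these into coarse positions first, then move the wrist camera over the strip.

```bash
cat > h.py <<'E'
import numpy as np,cv2
from rig import bot
def camT(n,c,s=None):  # world->cam(x right,y up)
    if n!="wrist": return np.array(c["view"])
    T=np.eye(4);T[:3,:3]=s["tcp_rot"];T[:3,3]=s["position"]
    return np.linalg.inv(T@np.array(c["mount"]))
def ray(K,V,uv):
    d=np.linalg.inv(K)@[uv[0],uv[1],1];d=np.array([d[0],-d[1],-d[2]])
    R=V[:3,:3];return -R.T@V[:3,3],R.T@d
def atz(K,V,uv,z):
    o,d=ray(K,V,uv);return o+d*(z-o[2])/d[2]
def proj(K,V,P):
    p=V[:3,:3]@np.asarray(P)+V[:3,3];q=K@[p[0],-p[1],-p[2]];return q[:2]/q[2]
def tri(L):
    A=np.zeros((3,3));b=np.zeros(3)
    for K,V,uv in L:
        o,d=ray(K,V,uv);d=d/np.linalg.norm(d);M=np.eye(3)-np.outer(d,d);A+=M;b+=M@o
    return np.linalg.solve(A,b)
E
python3 - <<'E'
from h import *
a=bot.capture("top");b=bot.capture("scene");K,V=a["K"],a["view"];f=.64
P=[atz(K,V,(u*f,v*f),.029) for u,v in[(287,243),(470,229),(483,367),(297,384)]]
print(np.round(P,3));print("c",np.mean(P,0))
for i,j in((0,1),(3,2)):
    d=P[i]-P[j];print("yaw",np.degrees(np.arctan2(-d[0],d[1])))
print("knob top",tri([(K,V,(380*f,276*f)),(b["K"],b["view"],(432*f,316*f))]))
print("ptr",atz(K,V,(455*f,275*f),.033),"mk",atz(K,V,(483*f,290*f),.048))
s=bot.read_state();print(s["time_s"],s["position"])
E
```

```text
[[ 0.664  0.218  0.029]
 [ 0.694 -0.145  0.029]
 [ 0.422 -0.167  0.029]
 [ 0.388  0.192  0.029]]
c [0.54199481 0.02455174 0.029     ]
yaw 4.693692148386236
yaw 5.4458786727531034
knob top [0.59267598 0.03110844 0.07169315]
ptr [ 0.60108722 -0.11384612  0.033     ] mk [ 0.56989386 -0.16604047  0.048     ]
0.25 [0.2545041  0.5704242  0.19066558]
```

The rows are not in the units I measure in: shifts go in shares of 0.8 m and turns go in shares of 90 degrees. I convert before sending: -0.48 m / 0.8 = -0.6, -0.05 m / 0.8 = -0.0625, -29 degrees / 90 = -0.3222.

```bash
echo '-0.1 -0.0625 0 0 0 -0.0556 0;-0.2 -0.125 0.0038 0 0 -0.1111 0;-0.6 -0.3775 0.0138 0 0 -0.3222 0;-0.6 -0.3775 0.0138 0 0 -0.3222 0;-0.6 -0.3775 0.0138 0 0 -0.3222 0;-0.6 -0.3775 0.0138 0 0 -0.3222 0;-0.6 -0.3775 0.0138 0 0 -0.3222 0;-0.6 -0.3775 0.0138 0 0 -0.3222 0;-0.6 -0.3775 0.0138 0 0 -0.3222 0;-0.6 -0.3775 0.0138 0 0 -0.3222 0;-0.6 -0.3775 0.0138 0 0 -0.3222 0;-0.6 -0.3775 0.0138 0 0 -0.3222 0;-0.6 -0.3775 0.0138 0 0 -0.3222 0;-0.6 -0.3775 0.0138 0 0 -0.3222 0;-0.6 -0.3775 0.0138 0 0 -0.3222 0;-0.6 -0.3775 0.0138 0 0 -0.3222 0' | python3 steer.py
cat > w.py <<'E'
import sys,pickle;from h import *
n=sys.argv[1];s=bot.read_state();c=bot.capture("wrist")
print(s["time_s"],s["position"].round(4),s["tcp_rot"].round(3).tolist())
pickle.dump((np.array(c["K"]),camT("wrist",c,s)),open(n+".pkl","wb"))
i=c["color"][...,::-1];cv2.imwrite(f"pics/{n}_raw.png",i)
cv2.imwrite(f"pics/{n}.png",cv2.resize(cv2.convertScaleAbs(i,alpha=1.5),(800,600),interpolation=cv2.INTER_CUBIC))
E
python3 w.py w1
```

```text
time_s: 1.85
position: [0.5689, 0.1007, 0.1802]
tcp_rot: [[-0.996, -0.088, -0.001], [-0.088, 0.996, 0.0], [0.001, 0.0, -1.0]]
force: [0.0, -0.5, 0.0]
opening: 0.009
grasp_force: 0.0
1.85 [0.5689 0.1007 0.1802] [[-0.996, -0.088, -0.001], [-0.088, 0.996, 0.0], [0.001, 0.0, -1.0]]
```

In the tool's units: -0.14 m / 0.8 = -0.175, -0.13 m / 0.8 = -0.1625.

```bash
echo '0 -0.0625 0 0 0 0 0;0 -0.125 0 0 0 0 0;0 -0.1625 0 0 0 0 0;0 -0.175 0 0 0 0 0;0 -0.175 0 0 0 0 0;0 -0.175 0 0 0 0 0' | python3 steer.py; python3 w.py w2
```

```text
time_s: 2.5
position: [0.5815, -0.0387, 0.1801]
tcp_rot: [[-0.996, -0.087, -0.001], [-0.087, 0.996, 0.001], [0.001, 0.001, -1.0]]
force: [0.0, -0.1, -0.0]
opening: 0.011
grasp_force: 0.0
2.5 [ 0.5815 -0.0387  0.1801] [[-0.996, -0.087, -0.001], [-0.087, 0.996, 0.001], [0.001, 0.001, -1.0]]
```

View pics/w1.png

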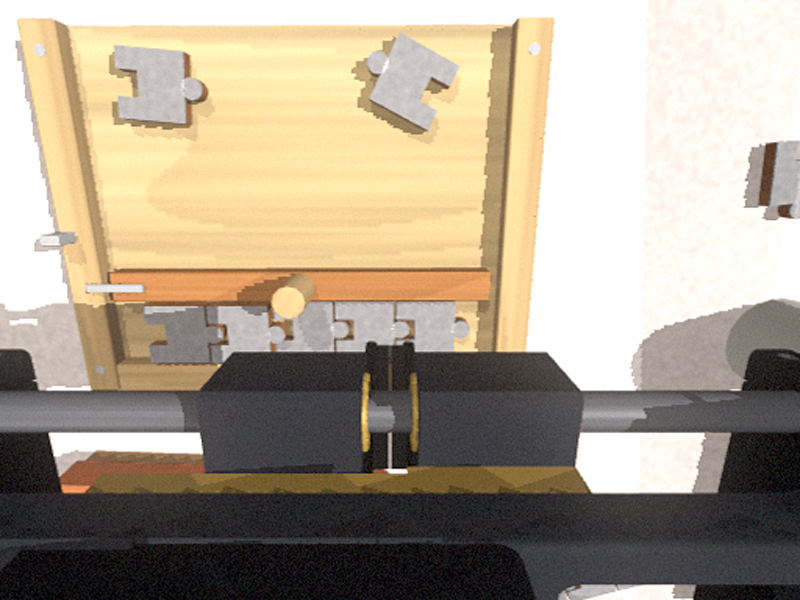

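View pics/w2.png

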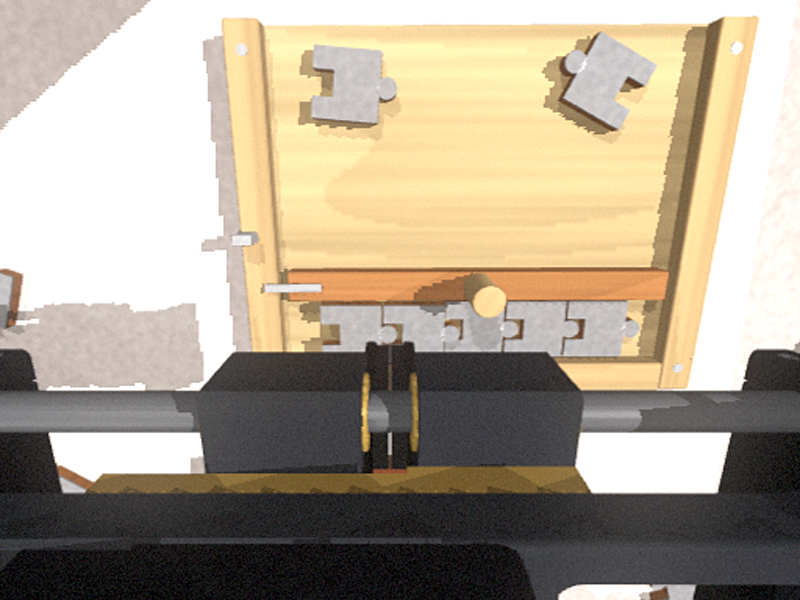

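The wrist views show the marker at (54,239) in w1 and (243,239) in w2. The pointer strip is centred at (115,288) and (293,288), and the knob top at (288,302) and (488,300). The hand hides part of the strip, so I'll move forward over the fence for a closer stereo pair.

In the tool's units: -0.08 m / 0.8 = -0.1, 0.05 m / 0.8 = 0.0625.

```bash
echo '-0.05 0.0125 0.025 0 0 0 0;-0.1 0.0125 0.05 0 0 0 0;-0.1 0.0125 0.0625 0 0 0 0;-0.1 0.0125 0.0625 0 0 0 0;-0.1 0.0125 0.0625 0 0 0 0' | python3 steer.py; python3 w.py w3;  echo '0 0.05 0 0 0 0 0;0 0.1 0 0 0 0 0;0 0.125 0 0 0 0 0;0 0.125 0 0 0 0 0;0 0.125 0 0 0 0 0' | python3 steer.py; python3 w.py w4
python3 - <<'E'
import cv2,numpy as np
a,b=[cv2.imread(f"pics/w{k}_raw.png") for k in(3,4)]
cv2.imwrite("pics/w34.png",cv2.resize(np.vstack([a[0:225],b[0:225]]),(682,600),interpolation=cv2.INTER_CUBIC))
E
```

```text
time_s: 3.05
position: [0.6593, -0.022, 0.13]
tcp_rot: [[-0.996, -0.088, -0.002], [-0.088, 0.996, 0.0], [0.002, 0.001, -1.0]]
force: [0.1, 0.1, -0.3]
opening: 0.004
grasp_force: 0.0
3.05 [ 0.6593 -0.022   0.13  ] [[-0.996, -0.088, -0.002], [-0.088, 0.996, 0.0], [0.002, 0.001, -1.0]]
time_s: 3.6
position: [0.6521, 0.0762, 0.1315]
tcp_rot: [[-0.996, -0.087, 0.002], [-0.087, 0.996, -0.001], [-0.002, -0.001, -1.0]]
force: [0.3, -0.5, -0.2]
opening: 0.002
grasp_force: 0.0
3.6 [0.6521 0.0762 0.1315] [[-0.996, -0.087, 0.002], [-0.087, 0.996, -0.001], [-0.002, -0.001, -1.0]]
```

View pics/w34.png

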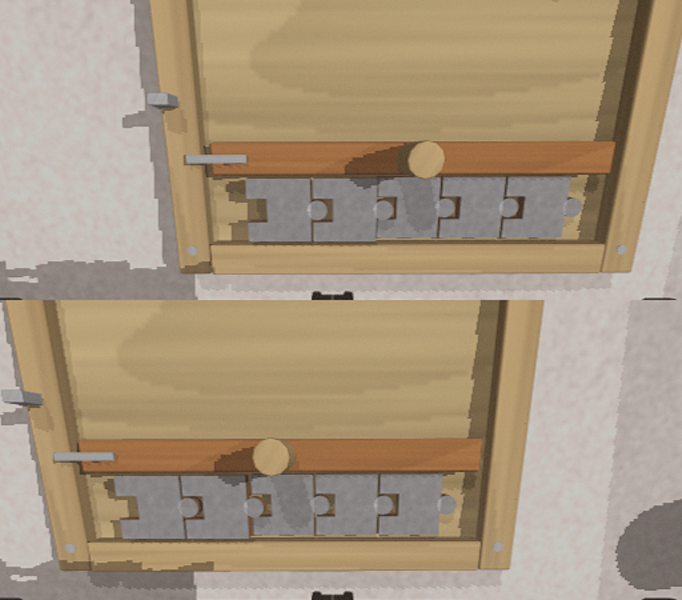

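In this stereo pair the five tabs are at about u = 318, 386, 447, 512, 572 (top) and 191, 254, 320, 388, 447 (bottom). The two pieces on the left (-y) look larger and extend further towards the fence. I'll measure each piece's height numerically.

```bash
cat > m.py <<'E'
from h import *;import pickle
C=[pickle.load(open(f"w{k}.pkl","rb")) for k in(3,4)]
I=[cv2.cvtColor(cv2.imread(f"pics/w{k}_raw.png"),cv2.COLOR_BGR2GRAY).astype(np.float32) for k in(3,4)]
f=512/682
def T(a,b): return tri([(*C[0],(a[0]*f,a[1]*f)),(*C[1],(b[0]*f,(b[1]-300)*f))])
N=dict(sL=((192,250),(70,548)),sR=((622,249),(497,546)),knob=((427,160),(271,457)),p0=((187,160),(55,457)),p1=((246,159),(115,457)))
P={k:T(*v) for k,v in N.items()}
for k in P:print(k,P[k].round(4))
d=P["sR"]-P["sL"];yaw=np.arctan2(-d[0],d[1]);print("yaw",np.degrees(yaw),np.linalg.norm(d))
E
cat > sweep.py <<'E'
from m import *
yaw=np.radians(5.0)if 0 else yaw
ex=np.array([np.cos(yaw),np.sin(yaw),0]);ey=np.array([-ex[1],ex[0],0])
# reference: knob top center is board y=0; strip x from fence inner edge px row
e=np.mean([atz(*C[0],(u*f,v*f),.030) for u,v in((330,243),(520,241))],0) # fence inner top edge x_b=.115
mid=(P["sL"]+P["sR"])/2
o=mid*1; o=mid-ex*((mid-e)@ex)-ex*.115; o[2]=0
print("origin",o.round(4),"knob in board",(P["knob"]-o)@ex,(P["knob"]-o)@ey)
def patch(k,x,y,z,h=.02,n=60):
    g=np.linspace(-h,h,n);X,Y=np.meshgrid(x+g,y+g,indexing="ij")
    W=o+X[...,None]*ex+Y[...,None]*ey+np.array([0,0,z]);K,V=C[k]
    p=W@V[:3,:3].T+V[:3,3];p=p*[1,-1,-1];q=p@K.T
    return cv2.remap(I[k],(q[...,0]/q[...,2]).astype(np.float32),(q[...,1]/q[...,2]).astype(np.float32),cv2.INTER_CUBIC)
for y in(-.1,-.05,0,.05,.1):
    r=[]
    for z in np.arange(.008,.05,.001):
        a,b=[patch(k,.087,y+.012,z,.027) for k in(0,1)]
        r.append((np.corrcoef(a.ravel(),b.ravel())[0,1],z))
    print(y,max(r))
E
python3 sweep.py
```

```text
sL [ 0.6744 -0.1337  0.028 ]
sR [0.6427 0.2055 0.0318]
knob [0.5881 0.0311 0.0754]
p0 [ 0.6039 -0.1353  0.0318]
p1 [ 0.5998 -0.0924  0.0291]
yaw 5.350054279376079 0.34066760433471566
origin [0.538  0.0246 0.    ] knob in board 0.050509101442242216 0.0017565100472264753
-0.1 (np.float64(0.9657349479841744), np.float64(0.035000000000000024))
-0.05 (np.float64(0.900394465468272), np.float64(0.03400000000000002))
0 (np.float64(0.5192509688183427), np.float64(0.026000000000000016))
0.05 (np.float64(0.9389318237051087), np.float64(0.024000000000000014))
0.1 (np.float64(0.9184003097919923), np.float64(0.02100000000000001))
```

Heights by plane sweep: the pieces at y = -100 and -50 mm have tops at about 35 and 34 mm, so they are the proud ones. The other three come out at about 24 mm. Next I'll press the -50 piece with the fingers shut.

In the tool's units: 0.102 m / 0.8 = 0.1275, 0.087 m / 0.8 = 0.1088.

```bash
echo '0.0188 -0.0563 0.025 0 0 0 0;0.0388 -0.1125 0.0625 0 0 0 0;0.0388 -0.1138 0.1 0 0 0 0;0.0388 -0.1138 0.1 0 0 0 0;0.0388 -0.1138 0.1088 0 0 0 0;0.0388 -0.1138 0.115 0 0 0 0;0.0388 -0.1138 0.1213 0 0 0 0;0.0388 -0.1138 0.1275 0 0 0 0;0.0388 -0.1138 0.1275 0 0 0 0;0.0388 -0.1138 0.1275 0 0 0 0' | python3 steer.py
```

```text
time_s: 4.65
position: [0.6293, -0.0166, 0.0283]
tcp_rot: [[-0.996, -0.087, 0.0], [-0.087, 0.996, -0.0], [-0.0, -0.0, -1.0]]
force: [-0.1, -0.4, -0.0]
opening: 0.004
grasp_force: 0.0
```

In the tool's units: 0.004 m / 0.8 = 0.005, 0.003 m / 0.8 = 0.0038.

```bash
echo '0 0 0.0025 0 0 0 0;0 0 0.0038 0 0 0 0;0 0 0.005 0 0 0 0;0 0 0.005 0 0 0 0' | python3 steer.py; echo '0 0 0.0019 0 0 0 0;0 0 0.0019 0 0 0 0' | python3 steer.py
```

```text
time_s: 5.05
position: [0.6291, -0.017, 0.024]
tcp_rot: [[-0.996, -0.086, -0.0], [-0.086, 0.996, 0.0], [0.0, 0.0, -1.0]]
force: [-0.0, 0.3, -0.4]
opening: 0.007
grasp_force: 0.0
time_s: 5.25
position: [0.6291, -0.017, 0.0225]
tcp_rot: [[-0.996, -0.086, -0.0], [-0.086, 0.996, 0.0], [0.0, 0.0, -1.0]]
force: [-0.8, -0.1, -0.6]
opening: 0.008
grasp_force: 0.0
```

In the tool's units: 0.0015 m / 0.8 = 0.0019.

```bash
echo '0 0 0.0019 0 0 0 0;0 0 0.0019 0 0 0 0' | python3 steer.py; python3 w.py w5; python3 - <<'E'
import cv2,numpy as np
from h import *
a=bot.capture("scene")["color"][...,::-1];b=cv2.imread("pics/w5_raw.png")
s=cv2.resize(a[150:260,190:360],(680,440),interpolation=cv2.INTER_CUBIC)
cv2.imwrite("pics/s5.png",s)
E
```

```text
time_s: 5.45
position: [0.629, -0.017, 0.0209]
tcp_rot: [[-0.996, -0.086, -0.0], [-0.086, 0.996, 0.0], [0.0, 0.0, -1.0]]
force: [0.2, 0.4, -1.0]
opening: 0.003
grasp_force: 0.0
5.45 [ 0.629  -0.017   0.0209] [[-0.996, -0.086, -0.0], [-0.086, 0.996, 0.0], [0.0, 0.0, -1.0]]
```

View pics/s5.png

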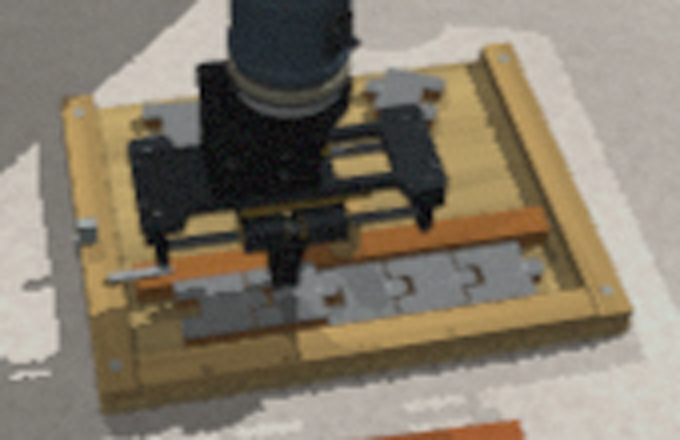

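The fingers appear to be on the -50 piece at about (290,280), but no force shows yet. I'll go on in small steps and watch the torques.

In the tool's units: 0.001 m / 0.8 = 0.0013.

```bash
S='import sys;sys.path.insert(0,".")
from rig import bot
s=bot.read_state();print(s["tau"].round(2),s["force"].round(2),s["position"].round(4),s["joint_positions"].round(2))'; python3 -c "$S"; echo '0 0 0.0013 0 0 0 0;0 0 0.0013 0 0 0 0' | python3 steer.py | sed -n '2p;4p'; python3 -c "$S"
```

```text
[-0.000e+00 -4.771e+01 -1.201e+01 -4.000e-02  7.000e-02  0.000e+00] [-0.2   0.28 -0.51] [ 0.6291 -0.017   0.0211] [ -11.71   43.15   88.41   -0.     48.45 -106.65]
position: [0.6291, -0.017, 0.02]
force: [-0.1, 0.2, 1.0]
[-1.000e-02 -4.782e+01 -1.204e+01 -4.000e-02  5.000e-02 -0.000e+00] [-0.08  0.21  1.03] [ 0.6291 -0.017   0.02  ] [ -11.7    43.24   88.43   -0.     48.34 -106.65]
```

```bash
for i in 1 2 ; do echo '0 0 0.0013 0 0 0 0;0 0 0.0013 0 0 0 0' | python3 steer.py | sed -n '2p;4p'; done
```

```text
position: [0.6291, -0.017, 0.019]
force: [-0.4, -0.6, 0.5]
position: [0.6291, -0.017, 0.018]
force: [-1.1, 0.7, -0.1]
```

```bash
python3 - <<'E'
import cv2
i=cv2.imread("pics/w5_raw.png");cv2.imwrite("pics/w5c.png",cv2.resize(i[40:330,80:460],(760,580),interpolation=cv2.INTER_CUBIC))
E
```

```text
(no output)
```

View pics/w5c.png

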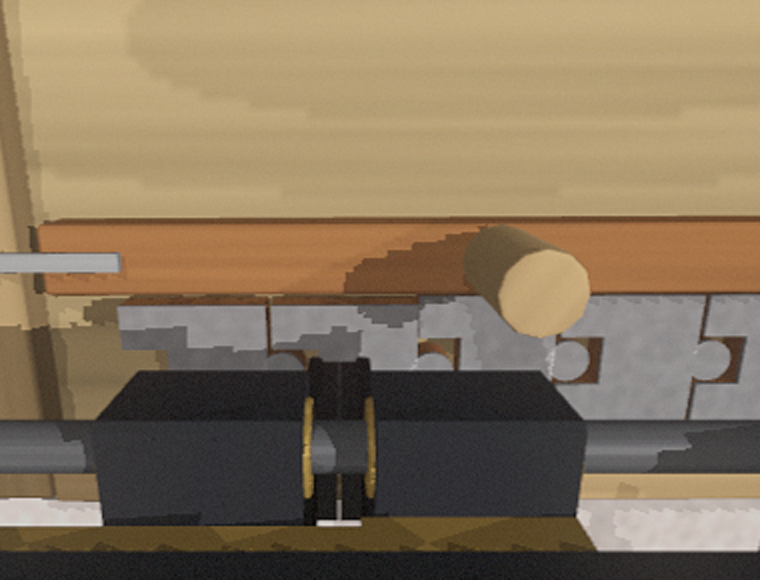

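In this crop both left pieces are still proud: brown side faces show at (200,300) and (340,300). The fingers hover over piece 2. I'll check where the fingertips really are in the scene view.

```bash
python3 - <<'E'
from h import *
c=bot.capture("scene")
s=bot.read_state();print(s["position"])
for z in(.0,.018,.021,.03,.04,.05):
    p=proj(c["K"],c["view"],(.629,-.017,z));print(z,p.round(1),"crop",((p-[190,150])*4).round(0))
for y,z in((-.1,.034),(-.05,.034),(0,.024)):
    p=proj(c["K"],c["view"],(.538+.0866-.0932*y,.0246+.0081+.9956*y,z));print(y,"crop",((p-[190,150])*4).round(0))
K,V=np.array([[287.6,0,249.1],[0,287.6,190.6],[0,0,1]]),None
import pickle
K,V=pickle.load(open("w5.pkl","rb"))
for y,z in((-.1,.034),(-.05,.034),(0,.024),(.05,.024)):
    p=proj(K,V,(.538+.0866-.0932*y,.0246+.0081+.9956*y,z));print(y,"w5crop",((p-[80,40])*2).round(0))
print(((proj(K,V,(.629,-.017,.0209))-[80,40])*2))
E
```

```text
[ 0.62909813 -0.01699768  0.01804449]
0.0 [260.4 230. ] crop [282. 320.]
0.018 [260.5 226.1] crop [282. 304.]
0.021 [260.5 225.4] crop [282. 302.]
0.03 [260.6 223.4] crop [282. 294.]
0.04 [260.7 221.1] crop [283. 285.]
0.05 [260.7 218.8] crop [283. 275.]
-0.1 crop [210. 301.]
-0.05 crop [282. 290.]
0 crop [353. 289.]
-0.1 w5crop [193. 371.]
-0.05 w5crop [341. 370.]
0 w5crop [482. 358.]
0.05 w5crop [623. 357.]
[340.84502837 354.87320125]
```

The tip's image row (about 288) puts it near z = 0.036 when the TCP read 0.021. So the real fingertips sit about 15 mm above the reported TCP and are only now reaching the piece. I'll continue down under force watch.

In the tool's units: 0.002 m / 0.8 = 0.0025, 0.001 m / 0.8 = 0.0013.

```bash
for i in 1 2 3; do echo '0 0 0.0013 0 0 0 0;0 0 0.0025 0 0 0 0;0 0 0.0025 0 0 0 0' | python3 steer.py | sed -n '2p;4p'; done
```

```text
position: [0.629, -0.017, 0.016]
force: [-0.5, 0.3, 0.5]
position: [0.629, -0.017, 0.014]
force: [-0.6, -0.5, -0.2]
position: [0.629, -0.017, 0.012]
force: [-0.6, -0.2, 0.7]
```

```bash
python3 w.py w6; python3 - <<'E'
import cv2,numpy as np
from h import *
a=bot.capture("scene")["color"][...,::-1];b=cv2.imread("pics/w6_raw.png")
s=cv2.resize(a[190:240,230:310],(800,500),interpolation=cv2.INTER_CUBIC)[:300] if 0 else cv2.resize(a[185:240,225:315],(490,300),interpolation=cv2.INTER_CUBIC)
w=cv2.resize(b[150:300,125:370],(490,300),interpolation=cv2.INTER_CUBIC)
cv2.imwrite("pics/c6.png",np.vstack([s,w]))
E
```

```text
7.1 [ 0.629 -0.017  0.012] [[-0.996, -0.086, -0.0], [-0.086, 0.996, 0.0], [0.0, 0.0, -1.0]]
```

View pics/c6.png

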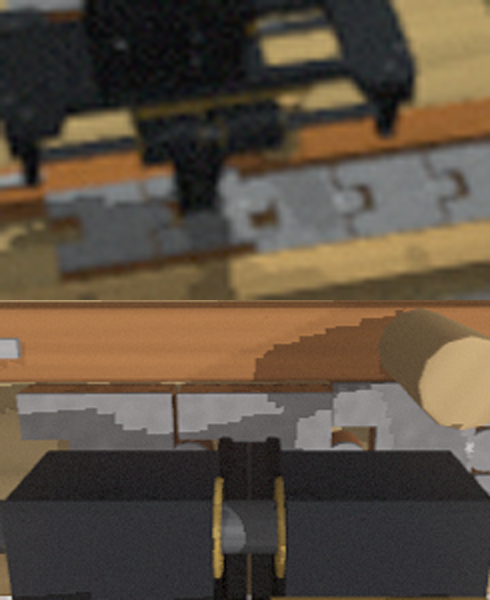

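The tip shows at (198,210) in the upper crop, which gives z ≈ 0.029 for a reported 0.012. Piece 2's brown side still shows and contact is only starting, so I'll keep going.

In the tool's units: 0.001 m / 0.8 = 0.0013.

```bash
for i in 1 2 3; do echo '0 0 0.0013 0 0 0 0;0 0 0.0013 0 0 0 0' | python3 steer.py | sed -n '2p;4p'; done; python3 w.py w7; python3 - <<'E'
# per-piece side-face (brown) height in w5,w6,w7
from h import *;import pickle
for n in("w5","w6","w7"):
    K,V=pickle.load(open(n+".pkl","rb"));i=cv2.imread(f"pics/{n}_raw.png")
    hsv=cv2.cvtColor(i,cv2.COLOR_BGR2HSV)
    out=[]
    for y in(-.115,-.1,-.085,-.065,-.05,-.035):
        c=[]
        for x in np.arange(.056,.08,.0005):   # along strip front edge at z=.034
            u,v=proj(K,V,(.538+.9956*x-.0932*y,.0246+.0932*x+.9956*y,.030)).round().astype(int)
            c.append(int(hsv[v,u,1]))
        out.append("".join("#" if s>90 else "." for s in c))
    print(n,*out,sep="\n")
E
```

```text
position: [0.6291, -0.017, 0.0111]
force: [0.4, 0.0, 0.4]
position: [0.6291, -0.017, 0.01]
force: [-0.6, 0.7, 0.3]
position: [0.6291, -0.017, 0.009]
force: [-0.9, -1.0, -0.1]
7.8 [ 0.6291 -0.017   0.009 ] [[-0.996, -0.086, -0.0], [-0.086, 0.996, 0.0], [0.0, 0.0, -1.0]]
w5
##################..............................
#################...............................
##################..............................
##################..............................
##################..............................
##################..............................
w6
#################...............................
#################...............................
##################..............................
##################..............................
##################..............................
###################.............................
w7
##################..............................
##################..............................
###################.............................
###################.............................
##################..............................
##################..............................
```

```bash
python3 - <<'E'
from h import *
c=bot.capture("scene")
R=np.array([.4076,.9132,0])
for z in(.1907,.205,.22):
    print(z,[ (proj(c["K"],c["view"],np.array([.2545,.5704,z])+k*R)/.64).round(1) for k in(-.0435,0,.0435)])
a=c["color"]
i=cv2.imread("pics/scene0.png");j=a[...,::-1]
L=cv2.resize(i[10:90,400:490],(450,400),interpolation=cv2.INTER_CUBIC)
t=cv2.resize(j[190:240,225:295],(350*8//7,286),interpolation=cv2.INTER_CUBIC)
b=bot.capture("top")["color"][...,::-1]
m=np.zeros((400,850,3),np.uint8);m[:,:450]=L;m=m[:,:800]
m=np.zeros((600,800,3),np.uint8);m[:400,:400]=cv2.resize(i[10:90,405:485],(400,400),interpolation=cv2.INTER_CUBIC)
m[:400,400:]=cv2.convertScaleAbs(cv2.resize(j[170:240,226:296],(400,400),interpolation=cv2.INTER_CUBIC),alpha=1.8)
w=cv2.imread("pics/w7_raw.png");m[400:,:]=cv2.resize(w[180:240,130:370],(800,200),interpolation=cv2.INTER_CUBIC)
cv2.imwrite("pics/c7.png",m)
E
```

```text
0.1907 [array([647.3, 135.2]), array([669. , 138.9]), array([691. , 142.6])]
0.205 [array([649.6, 129.1]), array([671.5, 132.7]), array([693.8, 136.4])]
0.22 [array([652.1, 122.5]), array([674.3, 126.1]), array([696.8, 129.8])]
```

View pics/c7.png

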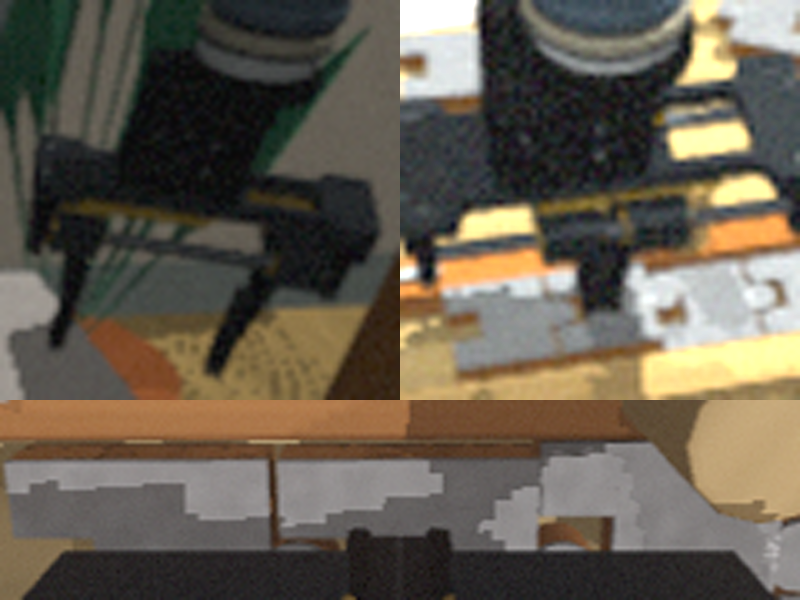

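The start picture settles it. The fingertips at (57,345) and (213,372) project to about 26 mm above the reported TCP, so the reported tool is about 26 mm too long. The real tip is now near 35 mm, at the piece top, with the body still about 70 mm behind the real tips. I'll press on, guided by force.

In the tool's units: 0.002 m / 0.8 = 0.0025, 0.001 m / 0.8 = 0.0013.

```bash
for i in 1 2 3; do echo '0 0 0.0013 0 0 0 0;0 0 0.0025 0 0 0 0;0 0 0.0025 0 0 0 0' | python3 steer.py | sed -n '2p;4p'; done
```

```text
position: [0.629, -0.017, 0.0069]
force: [-0.8, -1.1, 0.4]
position: [0.629, -0.017, 0.005]
force: [-0.2, -0.5, -0.5]
position: [0.6293, -0.017, 0.0035]
force: [-1.3, -0.1, 3.1]
```

Contact at last, with 3 N at a reported 0.0035, so the tool offset is about 30 mm.

In the tool's units: 0.003 m / 0.8 = 0.0038, 0.002 m / 0.8 = 0.0025.

```bash
for i in 1 2 3; do echo '0 0 0.0013 0 0 0 0;0 0 0.0025 0 0 0 0;0 0 0.0038 0 0 0 0' | python3 steer.py | sed -n '2p;4p'; done
```

```text
position: [0.6293, -0.017, 0.0003]
force: [-1.1, -0.4, 4.4]
position: [0.6293, -0.017, -0.0029]
force: [0.1, 0.1, 4.6]
position: [0.6293, -0.017, -0.0059]
force: [-0.9, 0.5, 4.3]
```

```bash
for i in 1 2 3 4; do echo '0 0 0.0013 0 0 0 0;0 0 0.0013 0 0 0 0' | python3 steer.py | sed -n '2p;4p'; done
```

```text
position: [0.6293, -0.0171, -0.0069]
force: [-0.4, -0.7, 4.3]
position: [0.6293, -0.017, -0.007]
force: [-1.5, 0.4, 9.0]
position: [0.6293, -0.0171, -0.0071]
force: [-4.3, -0.1, 14.7]
position: [0.6294, -0.017, -0.0071]
force: [-4.3, 0.8, 19.7]
```

Piece B is on its hard stop (19.7 N, no movement), at a reported -7 mm. So the tool offset is 31 mm. Now the piece at -100.

In the tool's units: -0.05 m / 0.8 = -0.0625, -0.028 m / 0.8 = -0.035.

```bash
echo '0 0 -0.0125 0 0 0 0;0 0 -0.035 0 0 0 0;0 -0.0375 -0.035 0 0 0 0;0 -0.0625 -0.035 0 0 0 0;0 -0.0625 -0.035 0 0 0 0;0 -0.0625 -0.0225 0 0 0 0;0 -0.0625 -0.0175 0 0 0 0;0 -0.0625 -0.0138 0 0 0 0;0 -0.0625 -0.01 0 0 0 0;0 -0.0625 -0.0063 0 0 0 0;0 -0.0625 -0.0038 0 0 0 0;0 -0.0625 -0.0038 0 0 0 0' | python3 steer.py | sed -n '1,2p;4p';for i in 1 2 3; do echo '0 0 0.0013 0 0 0 0;0 0 0.0019 0 0 0 0' | python3 steer.py | sed -n '2p;4p'; done
```

```text
time_s: 11.75
position: [0.6325, -0.066, -0.007]
force: [-2.9, 0.5, 4.8]
position: [0.6326, -0.066, -0.0071]
force: [-4.2, 0.3, 15.1]
position: [0.6326, -0.066, -0.0071]
force: [-7.1, 0.2, 22.7]
position: [0.6326, -0.066, -0.0073]
force: [-9.3, 1.1, 30.0]
```

Both pieces are on their stops. Now up, open, over the knob and down to the grasp height (reported TCP 0.007 means a true tip of 0.038).

In the tool's units: 0.1 m / 0.8 = 0.125, 0.036 m / 0.8 = 0.045.

```bash
echo '0 0 -0.025 0 0 0 0;0 0 -0.075 0 0 0 0;0 0.025 -0.1188 0 0 0 0.5;0.0225 0.075 -0.1188 0 0 0 1;0.045 0.125 -0.1188 0 0 0 1;0.045 0.125 -0.1188 0 0 0 1;0.045 0.125 -0.1188 0 0 0 1;0.045 0.125 -0.1188 0 0 0 1;0.045 0.125 -0.1188 0 0 0 1;0.045 0.125 -0.1188 0 0 0 1' | python3 steer.py; python3 w.py w8; python3 - <<'E'
import cv2
i=cv2.imread("pics/w8_raw.png");cv2.imwrite("pics/w8v.png",cv2.resize(i,(800,600),interpolation=cv2.INTER_CUBIC))
from h import *;import pickle
K,V=pickle.load(open("w8.pkl","rb"));s=bot.read_state()
print("knob axis px",[(proj(K,V,(.5881,.0311,z))/.64).round() for z in(.03,.075)])
E
```

```text
time_s: 13.35
position: [0.5897, 0.0287, 0.0834]
tcp_rot: [[-0.996, -0.085, 0.0], [-0.085, 0.996, -0.0], [-0.0, -0.0, -1.0]]
force: [-0.1, -0.1, 0.4]
opening: 0.651
grasp_force: 0.0
13.35 [0.5897 0.0287 0.0834] [[-0.996, -0.085, 0.0], [-0.085, 0.996, -0.0], [-0.0, -0.0, -1.0]]
knob axis px [array([395., 304.]), array([396., 331.])]
```

View pics/w8v.png

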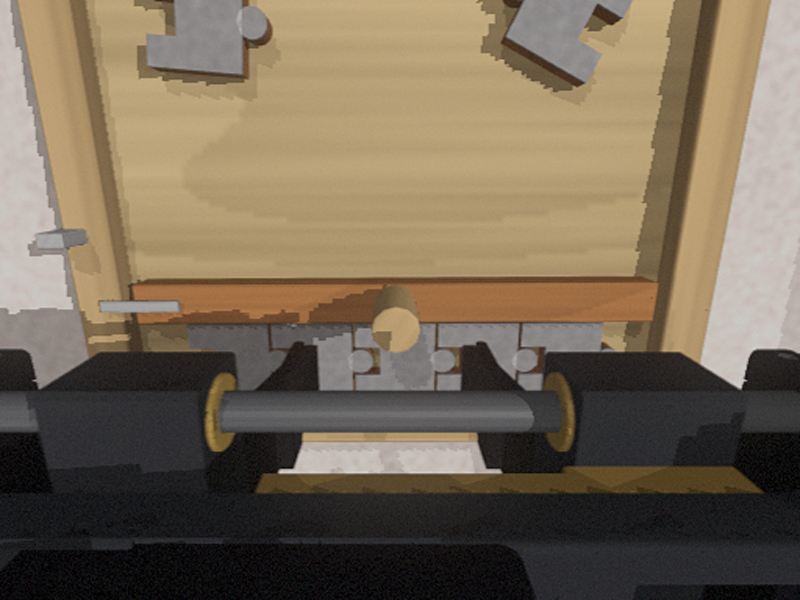

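The knob top shows at (396,330), matching the prediction, centred between the open fingers, and the strip now looks level. While hovering I'll measure the pointer-to-marker distance from the saved frames.

```bash
cat > pm.py <<'E'
import sys,pickle;from h import *
yaw=np.radians(5.2);ex=np.array([np.cos(yaw),np.sin(yaw),0]);ey=np.array([-ex[1],ex[0],0]);o=np.array([.538,.0246,0])
def line(n,z,y,xs):
    K,V=pickle.load(open(n+".pkl","rb"));i=cv2.imread(f"pics/{n}_raw.png")
    uv=np.array([proj(K,V,o+x*ex+y*ey+[0,0,z]) for x in xs],np.float32)
    p=cv2.remap(i,uv[:,0].reshape(-1,1),uv[:,1].reshape(-1,1),cv2.INTER_LINEAR)
    h=cv2.cvtColor(p,cv2.COLOR_BGR2HSV)[:,0].astype(int);return h[:,1],h[:,2]
def show(n,z,y,x0,x1):
    xs=np.arange(x0,x1,.001);s,v=line(n,z,y,xs)
    print(n,z,y);print(" ".join(f"{x*1000:.0f}:{a}/{b}" for x,a,b in zip(xs,s,v)))
E
python3 - <<'E'
from pm import *
for n in("w8","w3"):
    show(n,.033,-.148,.04,.066);show(n,.033,-.158,.04,.066)
    show(n,.048,-.171,-.005,.04);show(n,.048,-.176,-.005,.04)
E
```

```text
w8 0.033 -0.148
40:104/115 41:110/111 42:110/107 43:108/99 44:106/89 45:110/79 46:53/82 47:6/138 48:5/163 49:5/164 50:5/165 51:6/164 52:5/157 53:25/124 54:86/74 55:113/68 56:110/74 57:107/74 58:105/73 59:104/71 60:111/71 61:109/70 62:108/71 63:107/69 64:120/72 65:115/69
w8 0.033 -0.158
40:104/177 41:101/177 42:103/176 43:101/177 44:100/178 45:105/165 46:78/130 47:11/144 48:3/161 49:5/165 50:5/164 51:3/162 52:5/156 53:49/151 54:102/158 55:102/168 56:100/176 57:100/178 58:98/179 59:112/137 60:107/121 61:106/120 62:111/122 63:110/123 64:110/123 65:111/120
w8 0.048 -0.171
-5:19/201 -4:20/204 -3:21/202 -2:20/200 -1:21/195 0:21/192 1:20/188 2:20/191 3:18/198 4:15/168 5:13/116 6:12/127 7:5/166 8:5/170 9:5/166 10:5/167 11:6/167 12:6/168 13:5/162 14:17/136 15:28/144 16:28/146 17:23/164 18:18/200 19:19/202 20:20/203 21:21/202 22:19/197 23:18/193 24:16/189 25:15/184 26:13/197 27:18/194 28:23/189 29:23/181 30:22/171 31:23/163 32:28/153 33:20/169 34:18/171 35:21/160 36:24/146 37:29/140 38:25/141 39:28/139
w8 0.048 -0.176
-5:20/200 -4:22/199 -3:22/198 -2:21/197 -1:21/194 0:21/193 1:21/195 2:21/197
[... 1109 characters left out ...]
8/127 15:26/80 16:50/86 17:96/112 18:99/139 19:98/161 20:98/169 21:99/168 22:98/166 23:98/166 24:99/165 25:99/167 26:96/180 27:99/180 28:96/180 29:95/180 30:98/177 31:97/181 32:94/185 33:95/185 34:96/184 35:96/184 36:94/184 37:96/184 38:97/186 39:99/183
w3 0.048 -0.176
-5:26/140 -4:29/141 -3:27/143 -2:28/144 -1:27/140 0:28/138 1:28/138 2:27/140 3:27/144 4:28/145 5:23/143 6:23/142 7:8/154 8:5/164 9:6/162 10:3/162 11:5/165 12:6/165 13:5/168 14:8/129 15:25/82 16:20/101 17:27/131 18:27/141 19:25/141 20:27/141 21:27/140 22:25/144 23:25/145 24:24/147 25:23/144 26:25/142 27:27/141 28:29/141 29:27/141 30:27/141 31:26/140 32:27/143 33:27/142 34:24/141 35:25/142 36:25/142 37:27/142 38:26/140 39:29/142
```

Measured in the board frame, the pointer is at x ≈ 49.9 and the marker at 10.2, so the pull is 39.7 mm. Descend and grip.

The rows are not in the units I measure in: shifts go in shares of 0.8 m and turns go in shares of 90 degrees. I convert before sending: 0.076 m / 0.8 = 0.095, 0.0025 m / 0.8 = 0.0031.

```bash
echo '0.0018 0.0031 0.0125 0 0 0 1;0.0018 0.0031 0.05 0 0 0 1;0.0018 0.0031 0.075 0 0 0 1;0.0018 0.0031 0.0875 0 0 0 1;0.0018 0.0031 0.095 0 0 0 1;0.0018 0.0031 0.095 0 0 0 1' | python3 steer.py; echo '0 0 0 0 0 0 0;0 0 0 0 0 0 0;0 0 0 0 0 0 0;0 0 0 0 0 0 0;0 0 0 0 0 0 0;0 0 0 0 0 0 0;0 0 0 0 0 0 0;0 0 0 0 0 0 0;0 0 0 0 0 0 0;0 0 0 0 0 0 0' | python3 steer.py
```

```text
time_s: 14.0
position: [0.5871, 0.032, 0.007]
tcp_rot: [[-0.996, -0.086, -0.001], [-0.086, 0.996, 0.0], [0.001, 0.0, -1.0]]
force: [-1.0, 0.0, 0.4]
opening: 0.998
grasp_force: 0.0
time_s: 15.0
position: [0.5874, 0.0313, 0.0076]
tcp_rot: [[-0.996, -0.087, -0.0], [-0.087, 0.996, -0.001], [0.0, -0.001, -1.0]]
force: [0.7, -3.8, 0.5]
opening: 0.27
grasp_force: 30.0
```

In the tool's units: 0.0395 m / 0.8 = 0.0494, 0.037 m / 0.8 = 0.0463.

```bash
echo '0.0038 0 0 0 0 0 0;0.01 0 0 0 0 0 0;0.0175 0 0 0 0 0 0;0.025 0 0 0 0 0 0;0.0325 0 0 0 0 0 0;0.04 0 0 0 0 0 0;0.0463 0 0 0 0 0 0;0.0494 0 0 0 0 0 0;0.0494 0 0 0 0 0 0;0.0494 0 0 0 0 0 0;0.0494 0 0 0 0 0 0' | python3 steer.py; python3 w.py w9; python3 - <<'E'
from pm import *
show("w9",.033,-.148,.0,.03);show("w9",.033,-.155,.0,.03)
show("w9",.048,-.169,0,.022);show("w9",.048,-.173,0,.022)
E
```

```text
time_s: 16.1
position: [0.5521, 0.0281, 0.0077]
tcp_rot: [[-0.996, -0.086, 0.008], [-0.086, 0.996, -0.001], [-0.008, -0.001, -1.0]]
force: [7.0, -1.5, -7.3]
opening: 0.265
grasp_force: 30.0
16.1 [0.5521 0.0281 0.0077] [[-0.996, -0.086, 0.008], [-0.086, 0.996, -0.001], [-0.008, -0.001, -1.0]]
w9 0.033 -0.148
0:120/70 1:113/72 2:109/70 3:120/68 4:114/67 5:107/69 6:111/69 7:103/62 8:87/38 9:85/33 10:74/38 11:113/36 12:102/35 13:55/37 14:78/36 15:74/38 16:66/35 17:82/31 18:88/32 19:60/30 20:70/29 21:88/26 22:66/27 23:85/27 24:98/26 25:77/30 26:16/48 27:12/63 28:4/67 29:0/73
w9 0.033 -0.155
0:0/0 1:0/0 2:0/0 3:0/0 4:0/0 5:111/30 6:110/79 7:117/94 8:68/34 9:46/44 10:49/42 11:62/33 12:75/34 13:51/35 14:68/34 15:70/33 16:62/33 17:62/29 18:47/27 19:56/32 20:88/29 21:54/33 22:122/23 23:35/22 24:55/28 25:85/27 26:22/47 27:4/60 28:18/71 29:3/73
w9 0.048 -0.169
0:0/0 1:0/0 2:0/0 3:0/0 4:0/0 5:0/0 6:0/0 7:0/0 8:0/0 9:0/0 10:0/0 11:0/0 12:0/0 13:0/0 14:0/0 15:0/0 16:0/0 17:0/0 18:0/0 19:0/0 20:0/0 21:0/0
w9 0.048 -0.173
0:0/0 1:0/0 2:0/0 3:0/0 4:0/0 5:0/0 6:0/0 7:0/0 8:0/0 9:0/0 10:0/0 11:0/0 12:0/0 13:0/0 14:0/0 15:0/0 16:0/0 17:0/0 18:0/0 19:0/0 20:0/0 21:0/0
```

The bar has moved about 35.8 mm because the arm yields a little against the spring. I'll pull 4 mm more, then check pointer against marker in the fixed cameras.

In the tool's units: 0.004 m / 0.8 = 0.005, 0.0035 m / 0.8 = 0.0044.

```bash
echo '0.0025 0 0 0 0 0 0;0.0044 0 0 0 0 0 0;0.005 0 0 0 0 0 0;0.005 0 0 0 0 0 0;0.005 0 0 0 0 0 0' | python3 steer.py; python3 - <<'E'
import pm,pickle
from pm import *
s=bot.read_state();print(s["tcp_rot"][:,2])
g=s["position"]-.05*s["tcp_rot"][:,2];print("grasp pt board x",(g-o)@ex,"start was",(np.array([.5874,.0313,.0])-o)@ex)
for n in("scene","top"):
    c=bot.capture(n);cv2.imwrite(f"pics/{n}9_raw.png",c["color"][...,::-1])
    cv2.imwrite(f"pics/{n}0_raw.png",cv2.imread(f"pics/{n}0.png"))
    for k in("0","9"):pickle.dump((np.array(c["K"]),np.array(c["view"])),open(n+k+".pkl","wb"))
    for k in("0","9"):
        a,b=(.04,.062) if k=="0" else (.0,.022)
        show(n+k,.033,-.150,a,b);show(n+k,.033,-.155,a,b);show(n+k,.048,-.171,0,.022)
E
```

```text
time_s: 16.65
position: [0.5487, 0.0278, 0.0077]
tcp_rot: [[-0.996, -0.085, 0.009], [-0.085, 0.996, -0.001], [-0.009, -0.002, -1.0]]
force: [7.5, -1.5, -7.8]
opening: 0.267
grasp_force: 30.0
[ 9.03239268e-03 -7.80411173e-04 -9.99958903e-01]
grasp pt board x 0.010471029363033414 start was 0.049803927578954056
scene0 0.033 -0.15
40:113/142 41:112/143 42:112/144 43:113/145 44:113/145 45:103/143 46:87/140 47:73/137 48:53/134 49:35/133 50:17/132 51:6/134 52:6/129 53:4/118 54:5/107 55:13/98 56:42/97 57:69/96 58:101/96 59:117/94 60:122/92 61:126/89
scene0 0.033 -0.155
40:113/122 41:114/128 42:112/132 43:112/137 44:103/139 45:92/139 46:82/140 47:69/140 48:50/139 49:30/137 50:9/136 51:6/132 52:6/125 53:4/116 54:5/108 55:15/99 56:33/92 57:53/86 58:69/81 59:77/79 60:88/78 61:97/76
scene0 0.048 -0.171
0:123/162 1:124/161 2:120/160 3:117/159 4:115/158 5:110/156 6:97/153 7:82/149 8:68/146 9:57/144 10:45/143 11:31/142 12:16/140 13:11/137 14:14/131 15:16/127 16:15/121 17:18/111 18:26/100 19:28/90 20:35/81 21:37/82
scene9 0.033 -0.15
0:111/184 1:112/180 2:112/175 3:113/170 4:110/163 5:107/155 6:100/1
[... 1217 characters left out ...]
13 16:28/108 17:59/104 18:94/100 19:102/103 20:106/108 21:108/113
top9 0.033 -0.15
0:97/142 1:97/126 2:99/106 3:100/84 4:97/79 5:98/81 6:97/84 7:93/85 8:90/85 9:84/85 10:68/86 11:37/89 12:11/91 13:3/93 14:0/91 15:3/90 16:12/87 17:41/80 18:72/74 19:100/69 20:100/69 21:100/69
top9 0.033 -0.155
0:106/89 1:108/83 2:109/75 3:109/68 4:110/65 5:113/61 6:117/59 7:104/59 8:89/60 9:79/61 10:48/69 11:23/76 12:3/85 13:0/87 14:3/88 15:3/89 16:16/82 17:34/74 18:63/65 19:82/62 20:92/61 21:106/60
top9 0.048 -0.171
0:107/107 1:107/107 2:107/107 3:106/108 4:103/106 5:102/105 6:101/104 7:80/92 8:49/78 9:8/66 10:3/75 11:6/85 12:5/96 13:5/96 14:3/93 15:6/92 16:26/87 17:52/83 18:86/80 19:96/80 20:101/81 21:108/83
```

Displacement agrees across three measures: 39.4 mm (top), 39.3 mm (scene) and 39.3 mm (arm), against 39.7 needed. A final 0.4 mm nudge, a short hold, then hand in.

In the tool's units: 0.0004 m / 0.8 = 0.0005.

```bash
echo '0.0005 0 0 0 0 0 0;0.0005 0 0 0 0 0 0;0.0005 0 0 0 0 0 0;0.0005 0 0 0 0 0 0;0.0005 0 0 0 0 0 0;0.0005 0 0 0 0 0 0' | python3 steer.py; python3 - <<'E'
from pm import *
s=bot.read_state();g=s["position"]-.05*s["tcp_rot"][:,2];print("moved",.0498-(g-o)@ex)
if .0385<.0498-(g-o)@ex<.0408: print(bot.hand_in())
E
```

```text
time_s: 17.35
position: [0.5484, 0.0277, 0.0076]
tcp_rot: [[-0.996, -0.085, 0.009], [-0.085, 0.996, -0.001], [-0.009, -0.002, -1.0]]
force: [6.9, -1.5, -7.8]
opening: 0.269
grasp_force: 30.0
moved 0.039611323957875755
the job is handed in; nothing more can be done
None
```

I pressed both proud pieces down to their stops, then pulled the bar 39.6 mm (39.7 mm measured to the marker); I handed in at about 17 s, still gripping the knob, with no verdict returned.

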